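# Wipe the grease gun's mouth and couple it to the bearing

## Robot

A 6-joint arm with a two-finger parallel gripper is mounted at the origin on a cart in front of the work surface, level with it; the furniture and walls round the work are solid. World frame = base frame: x ahead of the robot, y to its left, z up, the work surface at z = 0. Lengths are in m, angles in rad, forces in N, time in s.
With the tool pointing down it reaches from about 0.2 to 0.875 m from the base axis. Payload 3.4 kg.
Tool frame: the origin (TCP) lies between the finger pads; the fingertips stand 22 mm ahead of it and the grasp point (between the pads) lies 3 mm ahead of it (env.nose_length is the distance from the TCP to the fingertips, in m); z points along the fingers, y is the line along which they close (so a half turn about z gives the same grasp; the last joint's range is limited). The gripper opens to 94 mm and grips with 3 to 60 N. Pads are 16 mm wide; open, the fingers measure 119 mm over their backs; the gripper's body (75 mm by 177 mm) begins 78 mm behind the grasp point.
Start: joints at [1.091, 0.276, 1.505, -0, 1.361, -0.121], TCP at [0.202, 0.538, 0.227] pointing down, gripper open.
Joint ranges: [-2.89, 2.89], [-0.75, 2.08], [0.22, 2.7], [-1.18, 4.32], [0.11, 2.71], [-2.7, 2.7]. Speed limits (rad/s): [2.57, 2.57, 3.14, 3.14, 3.14, 3.14].

## Interface

Orientations are given as a rotation vector (axis times angle).
In Python, from bench import readout, camera, get_calibration, job, env gives the robot as it stands.
- The arm moves only by the tool send_rows, never from a script. Its argument "plan" is a list of rows, each an object with "dp": the shift along the world's x, y, z in cm, a list of three; "spin": the turn about the world's z in rad. In form: [{"dp": [x, y, z], "spin": spin}, ...]. A call has 1 to 20 rows; each row shifts and turns the commanded pose from where the row before left it; what a row does not reach is not made up. A row lasts 1/12 s, in which the tool goes at most 41.7 mm and 7.16 degrees, less where a joint would pass 70% of its speed; a pose out of reach is approached as far as the arm can. A call with a gripper value outside its range is refused whole. "hand" is the opening, from 0 (shut) to 1 (fully open), set as the call begins (left out, the last holds). The fingers move at their own pace and stop on an object; the grip force is fixed at half the most. Time passes only in rows, so rows that do not move let the fingers close. It gives the time, the measured TCP pose, the force, the opening and the grip force at its end, in the units of the state.
- readout.state(): the state, without advancing time (a new reading comes with each control period).
- camera(name): name is "scene" or "top" or "wrist"; returns (picture, depth): 384x512x3 uint8, blue, green, red; 384x512 float32, m along the optical axis (not along the pixel's ray), 0 where there is no reading.
- get_calibration(name): a dict with "mtx" (3x3 intrinsics, pixels), "extrinsics" (4x4, takes a point from camera to world coordinates). Camera axes: x right, y down, z forward; pixel columns grow to the right and rows downward; lengths in m; the calibration is good to about 2 mm. A picture is of the moment at which its call begins: read the wrist's pose just before it. get_calibration takes no time and is no camera call; for the wrist camera it gives the pose at the moment of the call.
- job.sign_off(): hands the job in; it is judged then, once.
The state is a dict: "time": time; "joint_positions": joint angles; "joint_velocities": joint speeds; "effort": joint torques, N m; "ee_pos": TCP position; "ee_rot": TCP orientation; "wrist_force": force on the tool from outside, world axes, zero at the start; "wrist_torque": the same for the moment, N m; "finger_gap": finger opening in m; "grasp_force": force on a finger pad.
Only numpy, scipy, OpenCV 4.12 (cv2) and the standard library are available. Lean on these libraries where they do the work, as an engineer would, in place of code of your own. Each camera call takes 0.05 s, during which the arm holds its last target. There are 200 camera calls.

## Task

Lift the push grease gun out of its stand and wipe its mouth: hold it upright and draw the mouth, pressed lightly and steadily into the sprung rubber wiping bar, along the bar from the end with the raised stop to the other end in one stroke. Then push the mouth squarely onto the tilted grease nipple of the bearing housing until it snaps over the nipple's head, and press on, without ramming, until it is fully home on the round shoulder below; finish while still gripping the gun and holding it pressed home against the spring. Leave the other things where they are.

Things in the scene. Friction and masses are not known exactly. Their poses are not given: they have to be found in the camera images.
- grease_gun: aluminium push grease gun, round, 112 mm long, 0.3 kg. Origin: centre of the mouth (lower end); z along its axis to the closed end. Nose 30 mm across to z = 28, collar 46 mm across from z = 28 to 33, ringed barrel 32 mm across from 33 to 112: grip this, fingertips just above the collar. Starts upright in the stand, collar on its top, mouth 17 mm above the bench. Its yaw does not matter
- gun_mouth (a point): centre of the gun's mouth (the gun's origin). The mouth is a funnel 27 mm wide that narrows in 5 mm to a bore 17.6 mm wide; two spring jaws in the bore, 8 mm in, snap over the nipple's head; the bore's floor is 23.5 mm in
- stand: square plywood block, 76 x 76 x 45 mm, fixed, with an upright 33 mm hole through it in which the gun's nose hangs. Origin: centre of its underside
- wiper_base: wiping fixture, fixed, 52 x 176 mm, its long side along its y. Origin: centre of its underside. On it lies the black rubber wiping bar, 36 x 140 mm, its top 48 mm above the bench; a raised steel stop, 64 mm high, stands at the -y end (its face at y = -74 mm)
- wiper (a joint): how far the wiping bar is pressed straight down, 0 to 0.008 m; sprung: 2 N to start, then 1 N per mm (10 N at the bottom, where it is solid). Light pressure is 1.2 to 7.6 mm; 4 mm is good
- wipe_0 (a point): first point of the stroke: on the middle line of the bar at its free height (48 mm), 24 mm from the stop
- wipe_1 (a point): second point of the stroke, 33 mm further along
- wipe_2 (a point): third point of the stroke, 33 mm further
- wipe_3 (a point): last point of the stroke, 33 mm further, 20 mm before the bar's open end
- bearing_housing: grey bearing housing, fixed: foot 150 (along its x) x 56 mm, round body 76 mm across, top at 80 mm, steel shaft stub along its y, 116 mm long, 42 mm above the bench. Origin: centre of its underside. The nipple stands out of its top, leaning 25 degrees (0.436 rad) from the vertical towards the housing's -x
- nipple: steel grease nipple. Origin: on its axis at the head's widest part; z points out along the tilted axis. Head 16 mm across, tapering to 8 mm at z = 5 mm; neck 10 mm across from z = -4 to -18; a sprung 5 mm pin stands out to z = 12 mm. With the gun's mouth at about z = -3 to -7 mm the jaws resist with some 10 N, then snap over the head and pull the gun on, done by z = -11
- shoulder (a point): on the nipple's axis, on the flat round shoulder below its neck, 32 mm across, 18 mm below the head's widest part; the gun is fully home when its mouth sits on it
- check_pin (a joint): how far the nipple's sprung pin is pushed in, 0 to 0.007 m: 2.4 N to start, then 0.8 N per mm. The floor of the gun's bore pushes it: about 1 mm just after the snap, 6.5 mm when the gun is fully home (about 8 N). The jaws alone do not carry the gun: let go, the spring lifts it off the shoulder and it tips
- oil_bottle: bystander, loose: cream bottle with a red cap, 48 mm across, 124 tall. Origin: centre of its underside
- wax_tin: bystander, loose: round flat tin, 67 mm across, 26 tall. Origin: centre of its underside
- tin_small: bystander, loose: small round dark tin, 41 mm across, 50 tall. Origin: centre of its underside
- card_white: bystander, loose: white carton, 60 x 70 x 75 mm. Origin: centre of its underside
- spanner: bystander, loose: open-ended spanner lying flat, 36 x 190 x 6 mm. Origin: centre of its underside
- tin_tall: bystander, loose: tall round tin, 53 mm across, 100 tall. Origin: centre of its underside

How it is judged:
On the way, in this order (a step that is already met when the one before it is completed fails the run):
1. the gun is lifted clear of the stand, in the fingers (height (world z) of gun_mouth above 0.05 m and contact force between the fingers and grease_gun above 1 N), for 0.1 s.
2. the upright gun's mouth presses the wiping bar 1.2 to 7.6 mm down within 15 mm of wipe_0 (the stop end) (horizontal distance between gun_mouth and wipe_0 below 0.015 m and value of joint wiper between 0.0012 and 0.0076 m and angle between grease_gun's own z axis and vertical below 0.25 rad), for 0.04 s.
3. the upright gun's mouth presses the wiping bar 1.2 to 7.6 mm down within 15 mm of wipe_1 (horizontal distance between gun_mouth and wipe_1 below 0.015 m and value of joint wiper between 0.0012 and 0.0076 m and angle between grease_gun's own z axis and vertical below 0.25 rad), for 0.04 s.
4. the upright gun's mouth presses the wiping bar 1.2 to 7.6 mm down within 15 mm of wipe_2 (horizontal distance between gun_mouth and wipe_2 below 0.015 m and value of joint wiper between 0.0012 and 0.0076 m and angle between grease_gun's own z axis and vertical below 0.25 rad), for 0.04 s.
5. the upright gun's mouth presses the wiping bar 1.2 to 7.6 mm down within 15 mm of wipe_3 (the open end) (horizontal distance between gun_mouth and wipe_3 below 0.015 m and value of joint wiper between 0.0012 and 0.0076 m and angle between grease_gun's own z axis and vertical below 0.25 rad), for 0.04 s.
6. the gun has snapped over the nipple's head, squarely (z of gun_mouth in the frame of nipple between -0.022 and -0.0115 m and x of gun_mouth in the frame of nipple between -0.003 and 0.003 m and y of gun_mouth in the frame of nipple between -0.003 and 0.003 m and angle between the z axis of grease_gun and the z axis of nipple, either way round below 0.12 rad), for 0.1 s.
At the end, for the whole second after the job is handed in: The gun is held in the fingers and at rest, snapped onto the nipple and pressed home: mouth within 2.5 mm of the shoulder (15.5 mm or more below the head's widest part), on the axis within 3 mm each way, square within 0.12 rad, the pin pushed in more than 4.5 mm, with a contact force of 4 to 70 N (z of gun_mouth in the frame of nipple between -0.022 and -0.0155 m and x of gun_mouth in the frame of nipple between -0.003 and 0.003 m and y of gun_mouth in the frame of nipple between -0.003 and 0.003 m and angle between the z axis of grease_gun and the z axis of nipple, either way round below 0.12 rad and value of joint check_pin above 0.0045 m and contact force between grease_gun and nipple between 4 and 70 N and contact force between the fingers and grease_gun above 2 N and linear speed of grease_gun below 0.02 m/s); the arm keeps its last pose, push and grip.
It fails at once if the gun is rammed onto the nipple (over 90 N) (contact force between grease_gun and nipple above 90 N).
It fails at once if the mouth is lifted off the middle of the bar during the stroke (1.5 to 15 mm above it) ((horizontal distance between gun_mouth and wipe_1 below 0.017 m or horizontal distance between gun_mouth and wipe_2 below 0.017 m) and z of gun_mouth in the frame of wiper_base between 0.0495 and 0.063 m).
It fails at once if another thing is shifted by more than 20 mm (distance of any of oil_bottle, wax_tin, tin_small, card_white, spanner, tin_tall from where it was at the start of the episode above 0.02 m).
It also fails if it takes over 51 s, if anything falls off the work surface, if the arm or the gripper's body presses on something with over 40 N, if the wrist force passes 120 N, or if a joint passes its speed limit or range.

## Working session

There is one attempt and no reset: what is moved stays moved. The work goes in short steps, Python scripts to look and compute and a tool call to move; the robot and the scene stay as the last step left them, time stands still between calls to the robot, and variables do not carry over. Pictures are saved under pics/ and viewed, at most 10 in all, crops included, and the job is handed in when it is done.

Besides the shell and the picture viewer there is one more tool, called in YAML: its name, and indented under it one key for each argument. send_rows: Moves the arm, as the interface text tells. Its arguments: {"type":"object","properties":{"plan":{"type":"array","items":{"type":"object","properties":{"dp":{"type":"array","items":{"type":"number"}},"spin":{"type":"number"}}}},"hand":{"type":"number"}},"required":["plan"]}

```bash
mkdir -p pics; ls; python3 - <<'E'
from bench import readout,camera,get_calibration,job,env
import cv2,numpy as np
s=readout.state(); print({k:np.round(v,3).tolist() for k,v in s.items()})
print([a for a in dir(env) if a[0]!='_'])
for n in ("scene","top"):
    im,d=camera(n); c=get_calibration(n); np.savez(n+'.npz',im=im,d=d,K=c['mtx'],T=c['extrinsics'])
    cv2.imwrite(f'pics/{n}.png',im); print(n,np.round(c['mtx'],1).tolist(),np.round(c['extrinsics'],3).tolist())
E
```

```text
pics
{'time': 0.0, 'joint_positions': [1.091, 0.277, 1.506, -0.0, 1.361, -0.121], 'joint_velocities': [0.0, -0.0, -0.001, 0.002, -0.0, -0.001], 'effort': [0.002, -40.459, -23.723, 0.071, 0.035, -0.0], 'ee_pos': [0.202, 0.538, 0.227], 'ee_rot': [-0.56, -3.091, 0.003], 'wrist_force': [0.278, 0.963, -0.021], 'wrist_torque': [-0.006, 0.006, 0.046], 'grasp_force': 0.0, 'finger_gap': 0.094}
['IKError', 'nose_length']
scene [[446.2, 0.0, 254.8], [0.0, 446.2, 193.1], [0.0, 0.0, 1.0]] [[0.499, -0.659, 0.563, -0.091], [-0.866, -0.372, 0.333, -0.312], [-0.01, -0.654, -0.756, 0.967], [0.0, 0.0, 0.0, 1.0]]
top [[422.0, 0.0, 260.0], [0.0, 422.0, 192.5], [0.0, 0.0, 1.0]] [[-0.015, -0.999, 0.048, 0.507], [-1.0, 0.015, 0.012, 0.071], [-0.012, -0.048, -0.999, 1.182], [0.0, 0.0, 0.0, 1.0]]
```

View pics/top.png

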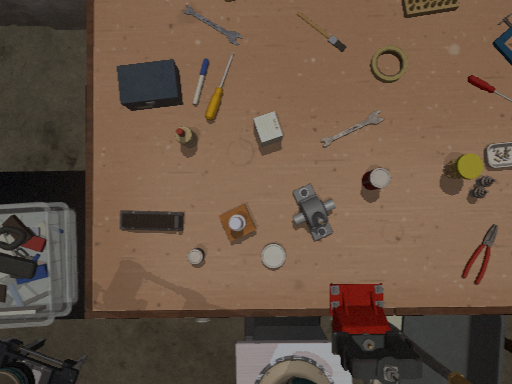

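View pics/scene.png

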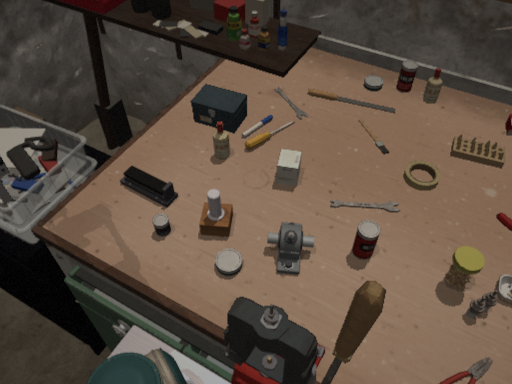

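```bash
python3 - <<'E'
import cv2,numpy as np
t=np.load('top.npz')['im'];s=np.load('scene.npz')['im']
def c(im,x,y,w=80,h=60): return cv2.resize(im[y:y+h,x:x+w],(400,300),interpolation=cv2.INTER_CUBIC)
cv2.imwrite('pics/c1.png',np.vstack([np.hstack([c(t,112,190),c(t,272,180)]),np.hstack([c(s,110,155),c(s,250,215)])]))
E
```

```text
(no output)
```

View pics/c1.png

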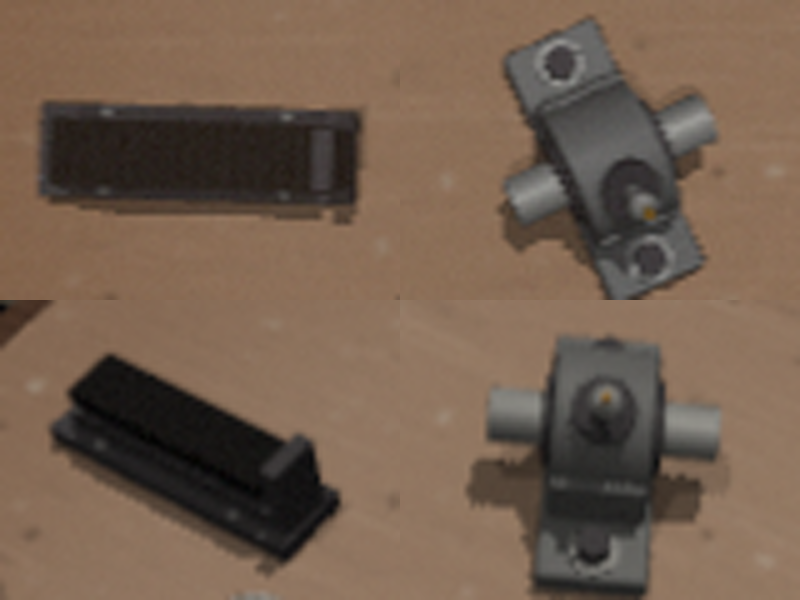

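```bash
cat > h.py <<'E'
import numpy as np,cv2
def ray(K,T,px,z):
    d=T[:3,:3]@np.linalg.inv(K)@np.array([px[0],px[1],1.]); o=T[:3,3]
    return o+d*(z-o[2])/d[2]
def proj(K,T,P):
    p=T[:3,:3].T@(np.asarray(P,float)-T[:3,3]); q=K@p; return q[:2]/q[2]
E
python3 - <<'E'
from h import *
from bench import get_calibration,readout
z=np.load('top.npz');K,T,d=z['K'],z['T'],z['d']
C=lambda x,y,ox,oy:(ox+x/5,oy+y/5)
r=lambda p,h:np.round(ray(K,T,p,h),4).tolist()
# pts from depth
v,u=np.mgrid[:384,:512]
P=(np.stack([(u-K[0,2])/K[0,0],(v-K[1,2])/K[1,1],np.ones_like(u)],-1)*d[...,None])@T[:3,:3].T+T[:3,3]
def top(u0,u1,v0,v1,lo,hi):
    q=P[v0:v1,u0:u1].reshape(-1,3);q=q[(q[:,2]>lo)&(q[:,2]<hi)];return len(q),np.round(q.mean(0),4).tolist(),np.round(q.min(0),3),np.round(q.max(0),3)
print('gun',top(220,255,205,240,.118,.14))
print('stand',top(215,260,200,245,.038,.052))
print('bar',top(115,190,205,236,.04,.055)); print('stop',top(115,190,205,236,.058,.07))
print('body',top(290,340,180,245,.074,.09)); print('nip',top(290,340,180,245,.09,.15))
print('bench z',np.median(P[250:280,60:110,2]) if 0 else np.median(P[240:300,300:312,2]))
for n,p,h in [('w',C(0,0,0,0),0)]: pass
for p in [(40,103),(362,108),(355,205),(38,195)]: print('wb',r(C(*p,112,190),.012))
for p in [(505-400,55),(590-400,18),(705-400,260),(610-400,300)]: print('foot',r(C(*p,272,180),.015))
print('pin',r(C(250,214,272,180),.115)); z2=np.load('scene.npz')
print('pin scene',np.round(ray(z2['K'],z2['T'],(250+205/5,215+97/5),.115),4))
for n,p,h in [('oil',(183,133),.124),('wax',(273,256),.026),('small',(196,256),.05),('white',(267,127),.075),('tall',(376,178),.1)]: print(n,r(p,h))
c=get_calibration('wrist');print(np.round(c['mtx'],1).tolist(),np.round(c['extrinsics'],3).tolist())
E
```

```text
gun (138, [0.4825, 0.1463, 0.1287], array([0.467, 0.132, 0.123]), array([0.498, 0.162, 0.134]))
stand (638, [0.4827, 0.1452, 0.0454], array([0.435, 0.096, 0.038]), array([0.531, 0.196, 0.052]))
bar (703, [0.4908, 0.3846, 0.0477], array([0.472, 0.3  , 0.04 ]), array([0.509, 0.458, 0.055]))
stop (58, [0.4872, 0.3064, 0.0636], array([0.473, 0.3  , 0.058]), array([0.502, 0.314, 0.068]))
body (302, [0.507, -0.0601, 0.0795], array([ 0.478, -0.088,  0.074]), array([ 0.536, -0.031,  0.09 ]))
nip (32, [0.4853, -0.0692, 0.101], array([ 0.479, -0.077,  0.09 ]), array([ 0.497, -0.057,  0.11 ]))
bench z 0.000180898639428273
wb [0.5189, 0.4746, 0.012]
wb [0.5135, 0.2952, 0.012]
wb [0.4599, 0.2994, 0.012]
wb [0.4679, 0.4756, 0.012]
foot [0.5659, -0.0068, 0.015]
foot [0.5857, -0.0541, 0.015]
foot [0.4514, -0.1145, 0.015]
foot [0.4302, -0.0619, 0.015]
pin [0.4796, -0.0716, 0.115]
pin scene [ 0.4747 -0.074   0.115 ]
oil [0.7117, 0.276, 0.124]
wax [0.3891, 0.0516, 0.026]
small [0.3943, 0.2575, 0.05]
white [0.7334, 0.0628, 0.075]
tall [0.5917, -0.2141, 0.1]
[[316.6, 0.0, 254.6], [0.0, 316.6, 189.0], [0.0, 0.0, 1.0]] [[0.353, 0.906, 0.232, 0.135], [0.936, -0.342, -0.089, 0.565], [-0.002, 0.249, -0.969, 0.384], [0.0, 0.0, 0.0, 1.0]]
```

send_rows:
  plan:
    - {"dp": [1.75,-2.45,-0.1],"spin": 0.02}
    - {"dp": [1.75,-2.45,-0.1],"spin": 0.02}
    - {"dp": [1.75,-2.45,-0.1],"spin": 0.02}
    - {"dp": [1.75,-2.45,-0.1],"spin": 0.02}
    - {"dp": [1.75,-2.45,-0.1],"spin": 0.02}
    - {"dp": [1.75,-2.45,-0.1],"spin": 0.02}
    - {"dp": [1.75,-2.45,-0.1],"spin": 0.02}
    - {"dp": [1.75,-2.45,-0.1],"spin": 0.02}
    - {"dp": [1.75,-2.45,-0.1],"spin": 0.02}
    - {"dp": [1.75,-2.45,-0.1],"spin": 0.02}
    - {"dp": [1.75,-2.45,-0.1],"spin": 0.02}
    - {"dp": [1.75,-2.45,-0.1],"spin": 0.02}
    - {"dp": [1.75,-2.45,-0.1],"spin": 0.02}
    - {"dp": [1.75,-2.45,-0.1],"spin": 0.02}
    - {"dp": [1.75,-2.45,-0.1],"spin": 0.02}
    - {"dp": [1.75,-2.45,-0.1],"spin": 0.02}
    - {"dp": [0,0,0],"spin": 0}
    - {"dp": [0,0,0],"spin": 0}
  hand: 1

```text
time: 1.6
ee_pos: [0.4822, 0.1454, 0.2109]
ee_rot: [-0.066, -3.139, -0.0]
wrist_force: [-0.2, 0.4, -0.3]
finger_gap: 0.0939
grasp_force: 0.0
```

```bash
python3 - <<'E'
from h import *
from bench import *
s=readout.state(); c=get_calibration('wrist'); im,d=camera('wrist'); cv2.imwrite('pics/w1.png',im)
K,T=c['mtx'],c['extrinsics']; np.savez('w1.npz',im=im,d=d,K=K,T=T)
print(s['time'],np.round(s['ee_pos'],4),np.round(s['ee_rot'],3)); print(np.round(T,3).tolist())
v,u=np.mgrid[:384,:512]
P=(np.stack([(u-K[0,2])/K[0,0],(v-K[1,2])/K[1,1],np.ones_like(u)],-1)*d[...,None])@T[:3,:3].T+T[:3,3]
m=(P[...,2]>.122)&(P[...,2]<.135)&(np.hypot(P[...,0]-.4825,P[...,1]-.146)<.03)
if m.sum():
  cnt=max(cv2.findContours(m.astype('uint8'),0,2)[0],key=cv2.contourArea);(cx,cy),rr=cv2.minEnclosingCircle(cnt);print(cx,cy,rr,ray(K,T,(cx,cy),.129),P[m].mean(0))
E
```

```text
1.6 [0.4822 0.1454 0.2109] [-0.066 -3.139 -0.   ]
[[0.044, 0.968, 0.247, 0.411], [0.999, -0.043, -0.011, 0.149], [-0.0, 0.247, -0.969, 0.368], [0.0, 0.0, 0.0, 1.0]]
257.649658203125 201.58770751953125 20.721532821655273 [0.48289368 0.14869954 0.129     ] [0.48301276 0.14874668 0.12890963]
```

View pics/w1.png

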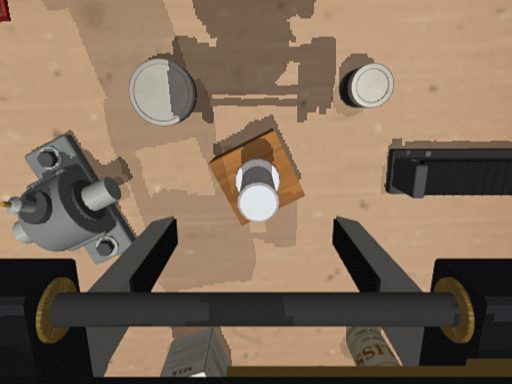

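send_rows:
  plan:
    - {"dp": [0.1,0.1,-1.5],"spin": 0}
    - {"dp": [0,0,-2],"spin": 0}
    - {"dp": [0,0,-2],"spin": 0}
    - {"dp": [0,0,-2],"spin": 0}
    - {"dp": [0,0,-2],"spin": 0}
    - {"dp": [0,0,-2],"spin": 0}
    - {"dp": [0,0,-1],"spin": 0}
    - {"dp": [0,0,-0.6],"spin": 0}
    - {"dp": [0,0,0],"spin": 0}
    - {"dp": [0,0,0],"spin": 0}

```text
time: 2.48
ee_pos: [0.4831, 0.148, 0.081]
ee_rot: [0.06, 3.14, 0.0]
wrist_force: [-0.1, 0.6, -0.1]
finger_gap: 0.094
grasp_force: 0.0
```

send_rows:
  plan:
    - {"dp": [0,0,0],"spin": 0}
    - {"dp": [0,0,0],"spin": 0}
    - {"dp": [0,0,0],"spin": 0}
    - {"dp": [0,0,0],"spin": 0}
    - {"dp": [0,0,0],"spin": 0}
    - {"dp": [0,0,0],"spin": 0}
    - {"dp": [0,0,0],"spin": 0}
    - {"dp": [0,0,0],"spin": 0}
  hand: 0

```text
time: 3.15
ee_pos: [0.4829, 0.1474, 0.0805]
ee_rot: [0.061, 3.141, 0.0]
wrist_force: [0.6, -0.0, -0.0]
finger_gap: 0.044
grasp_force: 0.0
```

send_rows:
  plan:
    - {"dp": [0,0,0],"spin": 0}
    - {"dp": [0,0,0],"spin": 0}
    - {"dp": [0,0,0],"spin": 0}
    - {"dp": [0,0,0],"spin": 0}
    - {"dp": [0,0,0],"spin": 0}

```text
time: 3.57
ee_pos: [0.483, 0.1476, 0.0805]
ee_rot: [0.061, 3.141, 0.001]
wrist_force: [0.7, 1.0, 0.3]
finger_gap: 0.0315
grasp_force: 30.0
```

send_rows:
  plan:
    - {"dp": [0,0,0.5],"spin": 0}
    - {"dp": [0,0,1],"spin": 0}
    - {"dp": [0,0,1],"spin": 0}
    - {"dp": [0,0,1],"spin": 0}
    - {"dp": [0,0,1],"spin": 0}
    - {"dp": [0,0,1],"spin": 0}
    - {"dp": [0,0,1],"spin": 0}
    - {"dp": [0,0,1],"spin": 0}
    - {"dp": [0,0,0],"spin": 0}
    - {"dp": [0,0,0],"spin": 0}

```text
time: 4.4
ee_pos: [0.4833, 0.1474, 0.1563]
ee_rot: [0.061, 3.139, 0.0]
wrist_force: [0.5, 0.1, -2.8]
finger_gap: 0.0317
grasp_force: 30.0
```

send_rows:
  plan:
    - {"dp": [0.05,1.9,0],"spin": 0}
    - {"dp": [0.05,1.9,0],"spin": 0}
    - {"dp": [0.05,1.9,0],"spin": 0}
    - {"dp": [0.05,1.9,0],"spin": 0}
    - {"dp": [0.05,1.9,0],"spin": 0}
    - {"dp": [0.05,1.9,0],"spin": 0}
    - {"dp": [0.05,1.9,0],"spin": 0}
    - {"dp": [0.05,1.9,0],"spin": 0}
    - {"dp": [0.05,1.9,0],"spin": 0}
    - {"dp": [0.05,1.8,0],"spin": 0}
    - {"dp": [0,0,0],"spin": 0}
    - {"dp": [0,0,-1],"spin": 0}
    - {"dp": [0,0,-1],"spin": 0}
    - {"dp": [0,0,-1],"spin": 0}
    - {"dp": [0,0,-0.7],"spin": 0}
    - {"dp": [0,0,-0.3],"spin": 0}
    - {"dp": [0,0,0],"spin": 0}
    - {"dp": [0,0,0],"spin": 0}

```text
time: 5.9
ee_pos: [0.488, 0.336, 0.1153]
ee_rot: [-0.062, -3.141, 0.0]
wrist_force: [-0.1, -0.3, -3.7]
finger_gap: 0.0318
grasp_force: 30.0
```

```bash
python3 - <<'E'
from h import *
from bench import *
s=readout.state(); print(s['time'],np.round(s['ee_pos'],4),s['wrist_force'])
c=get_calibration('wrist'); im,d=camera('wrist'); im2,d2=camera('top')
cv2.imwrite('pics/w2.png',np.hstack([cv2.resize(im,(400,300)),cv2.resize(im2[180:255,100:200],(400,300),interpolation=2)]))
E
```

```text
5.9 [0.488  0.336  0.1153] [-0.12864785 -0.27502389 -3.73226794]
```

View pics/w2.png

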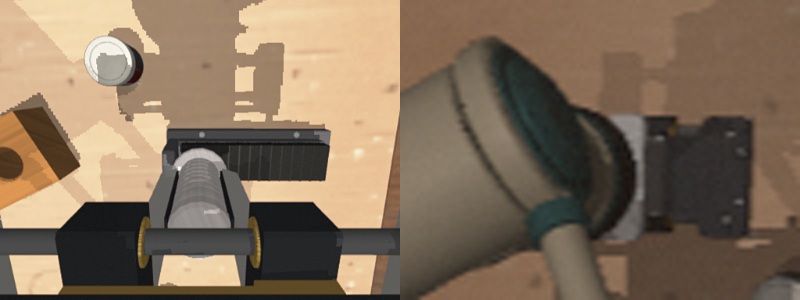

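send_rows:
  plan:
    - {"dp": [0,0,-0.3],"spin": 0}
    - {"dp": [0,0,-0.3],"spin": 0}
    - {"dp": [0,0,-0.2],"spin": 0}
    - {"dp": [0,0,0],"spin": 0}
    - {"dp": [0,0,0],"spin": 0}
    - {"dp": [0,0,0],"spin": 0}

```text
time: 6.5
ee_pos: [0.4885, 0.3367, 0.1082]
ee_rot: [0.061, 3.139, 0.001]
wrist_force: [0.4, -0.5, 1.8]
finger_gap: 0.0318
grasp_force: 30.0
```

send_rows:
  plan:
    - {"dp": [0.02,0.55,-0.05],"spin": 0}
    - {"dp": [0.02,0.55,0],"spin": 0}
    - {"dp": [0.02,0.55,0],"spin": 0}
    - {"dp": [0.02,0.55,0],"spin": 0}
    - {"dp": [0.02,0.55,0],"spin": 0}
    - {"dp": [0.02,0.55,0],"spin": 0}
    - {"dp": [0.02,0.55,0],"spin": 0}
    - {"dp": [0.02,0.55,0],"spin": 0}
    - {"dp": [0.02,0.55,0],"spin": 0}
    - {"dp": [0.02,0.55,0],"spin": 0}
    - {"dp": [0.02,0.55,0],"spin": 0}
    - {"dp": [0.02,0.55,0],"spin": 0}
    - {"dp": [0.02,0.55,0],"spin": 0}
    - {"dp": [0.02,0.55,0],"spin": 0}
    - {"dp": [0.02,0.55,0],"spin": 0}
    - {"dp": [0.02,0.55,0],"spin": 0}
    - {"dp": [0.02,0.55,0],"spin": 0}
    - {"dp": [0.02,0.55,0],"spin": 0}
    - {"dp": [0,0,0],"spin": 0}
    - {"dp": [0,0,0],"spin": 0}

```text
time: 8.17
ee_pos: [0.4916, 0.4371, 0.1072]
ee_rot: [0.061, 3.141, 0.005]
wrist_force: [0.2, 0.2, 2.6]
finger_gap: 0.0316
grasp_force: 30.0
```

send_rows:
  plan:
    - {"dp": [0,0,0.8],"spin": 0}
    - {"dp": [0,0,1.8],"spin": 0}
    - {"dp": [0,0,1.8],"spin": 0}
    - {"dp": [0,0,1.8],"spin": 0}
    - {"dp": [0,0,1.8],"spin": 0}

```text
time: 8.58
ee_pos: [0.491, 0.4357, 0.1872]
ee_rot: [-0.061, -3.14, -0.001]
wrist_force: [0.8, 0.1, -2.8]
finger_gap: 0.0319
grasp_force: 30.0
```

send_rows:
  plan:
    - {"dp": [0.2,-1.3,0.3],"spin": 0.02}
    - {"dp": [0.25,-2.5,0.4],"spin": 0.03}
    - {"dp": [0.25,-2.6,0.4],"spin": 0.03}
    - {"dp": [0.25,-2.6,0.4],"spin": 0.03}
    - {"dp": [0.25,-2.6,0.4],"spin": 0.03}
    - {"dp": [0.25,-2.6,0.4],"spin": 0.03}
    - {"dp": [0.25,-2.6,0.4],"spin": 0.03}
    - {"dp": [0.25,-2.6,0.4],"spin": 0.03}
    - {"dp": [0.25,-2.6,0.4],"spin": 0.03}
    - {"dp": [0.25,-2.6,0.4],"spin": 0.03}
    - {"dp": [0.25,-2.6,0.4],"spin": 0.03}
    - {"dp": [0.25,-2.6,0.4],"spin": 0.03}
    - {"dp": [0.25,-2.6,0.4],"spin": 0.03}
    - {"dp": [0.25,-2.6,0.4],"spin": 0.03}
    - {"dp": [0.25,-2.6,0.3],"spin": 0.03}
    - {"dp": [0.25,-2.6,0],"spin": 0}
    - {"dp": [0.2,-2.6,0],"spin": 0}
    - {"dp": [0.2,-2.6,0],"spin": 0}
    - {"dp": [0.1,-2.6,0],"spin": 0}
    - {"dp": [0,-0.3,0],"spin": 0}

```text
time: 10.25
ee_pos: [0.5364, -0.0514, 0.2447]
ee_rot: [0.62, -3.08, 0.003]
wrist_force: [-0.5, -0.4, -3.8]
finger_gap: 0.0315
grasp_force: 30.0
```

send_rows:
  plan:
    - {"dp": [0,0,0],"spin": 0}
    - {"dp": [0,0,0],"spin": 0}

```text
time: 10.42
ee_pos: [0.5358, -0.0469, 0.2447]
ee_rot: [0.625, -3.079, -0.003]
wrist_force: [-0.6, 0.2, -2.8]
finger_gap: 0.0313
grasp_force: 30.0
```

```bash
python3 - <<'E'
from h import *
from bench import *
s=readout.state(); print(s['time'],np.round(s['ee_pos'],4),np.round(s['ee_rot'],4),s['wrist_force'])
c=get_calibration('wrist'); im,d=camera('wrist'); np.savez('w3.npz',im=im,d=d,K=c['mtx'],T=c['extrinsics'])
cv2.imwrite('pics/w3.png',cv2.resize(im,(768,576),interpolation=2))
E
```

```text
10.4167 [ 0.5358 -0.0469  0.2447] [ 0.6247 -3.0788 -0.0031] [-0.57077997  0.20379073 -2.81382205]
```

View pics/w3.png

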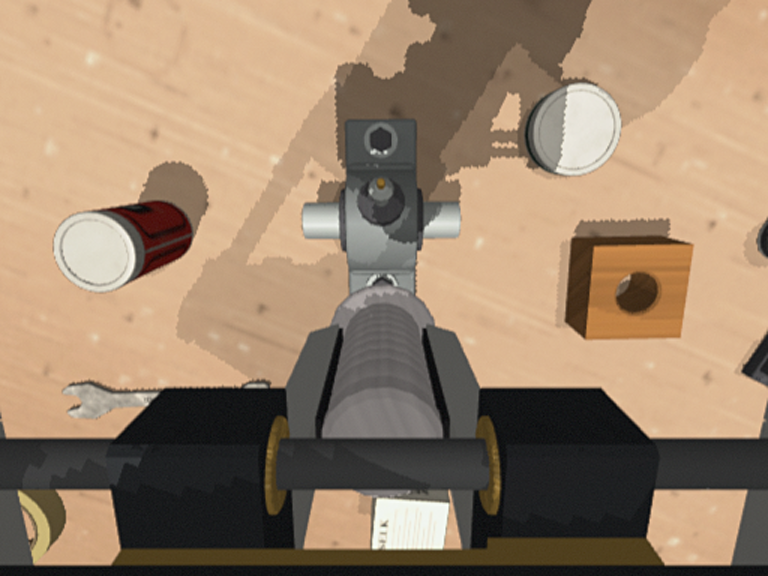

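```bash
python3 - <<'E'
from h import *
z=np.load('w3.npz');K,T,d,im=z['K'],z['T'],z['d'],z['im']
v,u=np.mgrid[:384,:512]
P=(np.stack([(u-K[0,2])/K[0,0],(v-K[1,2])/K[1,1],np.ones_like(u)],-1)*d[...,None])@T[:3,:3].T+T[:3,3]
print('cam',T[:3,3])
# near foot outline, z levels
roi=np.zeros(d.shape,bool);roi[70:115,215:295]=1
zz=P[...,2]; print('foot top z',np.median(zz[90:105,234:238]))
m=roi&(zz>.008)&(zz<.022)
q=P[m]; print(m.sum(),q.min(0),q.max(0)); 
L=[];R=[]
for r in range(84,108):
    c=np.where(m[r])[0]; L.append((c.min()-.5,r)); R.append((c.max()+.5,r))
h=np.median(q[:,2])
for E in (L,R):
    w=np.array([ray(K,T,p,h)[:2] for p in E]); k=np.polyfit(w[:,0],w[:,1],1); print('yaw',np.degrees(np.arctan(k[0])),'y at x=.46',np.polyval(k,.46))
# upper edge
c=m.nonzero(); r0=c[0].min(); print('near end',ray(K,T,(253,r0-.5),h))
# stand yaw / top rect
hsv=cv2.cvtColor(im,cv2.COLOR_BGR2HSV); ms=((zz>.04)&(zz<.05)); ms[:,:370]=0
cnt=max(cv2.findContours(ms.astype('uint8'),0,2)[0],key=cv2.contourArea); box=cv2.boxPoints(cv2.minAreaRect(cnt)); print('stand',np.round([ray(K,T,p,.045)[:2] for p in box],4).tolist())
# nipple
m=(zz>.085)&(zz<.14)&(v<160)&(v>90)&(abs(u-254)<40)
q=P[m]; print('nip',m.sum(),q.max(0)); 
y,x=np.where(m); 
for r in range(y.min(),y.max()+1):
    c=np.where(m[r])[0]
    if len(c): print(r,c.min(),c.max(),np.round(np.median(P[r,c],axis=0),4))
b,g,rr=[im[...,i].astype(int) for i in range(3)]
o=(rr-b>40)&(v>100)&(v<140)&(abs(u-254)<15)&m; print('orange',x.size,np.argwhere(o).mean(0) if o.any() else None)
E
```

```text
cam [ 0.47054773 -0.0741866   0.40212149]
foot top z 0.016520186666693887
1210 [ 0.43210453 -0.11158433  0.01215747] [ 0.48587994 -0.04822648  0.02041547]
yaw 21.689775684135014 y at x=.46 -0.10955437641053922
yaw 23.2280607053447 y at x=.46 -0.04883429544324833
near end [ 0.44206851 -0.08748473  0.01644676]
stand [[0.5352, 0.1276], [0.4667, 0.0899], [0.434, 0.1678], [0.5007, 0.2096]]
nip 451 [ 0.5093159  -0.04972774  0.11121289]
118 253 254 [ 0.4795 -0.071   0.0956]
119 250 257 [ 0.48   -0.0708  0.0978]
120 249 258 [ 0.4808 -0.0704  0.0997]
121 247 260 [ 0.4816 -0.0701  0.101 ]
122 247 260 [ 0.4824 -0.0698  0.1029]
123 246 261 [ 0.4832 -0.0694  0.1026]
124 246 261 [ 0.484  -0.0691  0.103 ]
125 246 261 [ 0.4849 -0.0687  0.1028]
126 245 261 [ 0.4861 -0.0687  0.1031]
127 246 261 [ 0.4868 -0.0679  0.103 ]
128 246 261 [ 0.4876 -0.0676  0.1037]
129 246 261 [ 0.4885 -0.0672  0.103 ]
130 247 260 [ 0.4893 -0.0669  0.1033]
131 247 260 [ 0.4902 -0.0665  0.103 ]
132 248 259 [ 0.491  -0.0662  0.1029]
133 249 258 [ 0.492  -0.0658  0.1024]
134 250 258 [ 0.4928 -0.0649  0.0918]
135 250 257 [ 0.4945 -0.0647  0.09  ]
136 251 257 [ 0.4955 -0.0638  0.0872]
137 252 255 [ 0.4968 -0.0638  0.0856]
138 241 268 [ 0.4971 -0.062   0.0854]
139 242 268 [ 0.499  -0.0639  0.0854]
140 240 266 [ 0.4997 -0.0631  0.0858]
141 241 267 [ 0.5    -0.0613  0.0859]
142 241 266 [ 0.5014 -0.0623  0.086 ]
143 242 265 [ 0.5019 -0.0611  0.0866]
144 243 265 [ 0.5028 -0.0607  0.0868]
145 243 264 [ 0.5039 -0.0608  0.0873]
146 245 262 [ 0.5047 -0.0604  0.0878]
147 246 261 [ 0.5055 -0.0601  0.0881]
148 247 260 [ 0.5065 -0.0597  0.0878]
149 250 256 [ 0.5078 -0.0597  0.0863]
orange 451 [121.875 253.625]
```

send_rows:
  plan:
    - {"dp": [0,1.2,0],"spin": 0}
    - {"dp": [0,2.4,0],"spin": 0}
    - {"dp": [0,2.4,0],"spin": 0}
    - {"dp": [0,2.4,0],"spin": 0}
    - {"dp": [0.3,2.4,0],"spin": 0}
    - {"dp": [0,2.4,0],"spin": 0}
    - {"dp": [0,2.4,0],"spin": 0}
    - {"dp": [0,2.4,0],"spin": 0}
    - {"dp": [0,2.4,-0.4],"spin": 0}
    - {"dp": [0,1.5,-2],"spin": 0}
    - {"dp": [0,0,-2],"spin": 0}
    - {"dp": [0,0,-2],"spin": 0}
    - {"dp": [0,0,-2],"spin": 0}
    - {"dp": [0,0,-2],"spin": 0}
    - {"dp": [0,0,-2],"spin": 0}
    - {"dp": [0,0,-1.4],"spin": 0}
    - {"dp": [0,0,-0.6],"spin": 0}
    - {"dp": [0,0,0],"spin": 0}
    - {"dp": [0,0,0],"spin": 0}

```text
time: 12.05
ee_pos: [0.539, 0.1726, 0.1014]
ee_rot: [-0.628, 3.078, 0.001]
wrist_force: [0.4, -0.1, -2.7]
finger_gap: 0.0317
grasp_force: 30.0
```

send_rows:
  plan:
    - {"dp": [-0.184,-0.078,0],"spin": 0}
    - {"dp": [-0.184,-0.078,0],"spin": 0}
    - {"dp": [-0.184,-0.078,0],"spin": 0}
    - {"dp": [-0.184,-0.078,0],"spin": 0}
    - {"dp": [-0.184,-0.078,0],"spin": 0}
    - {"dp": [0,0,0],"spin": 0}

```text
time: 12.55
ee_pos: [0.5318, 0.1682, 0.102]
ee_rot: [-0.624, 3.074, 0.002]
wrist_force: [3.4, 2.7, -2.7]
finger_gap: 0.0317
grasp_force: 30.0
```

```bash
python3 - <<'E'
from h import *
from scipy.optimize import least_squares
z=np.load('w3.npz');K,T,d,im=z['K'],z['T'],z['d'],z['im']
a=np.radians(22.9);x=np.array([np.cos(a),np.sin(a),0]);y=np.array([-np.sin(a),np.cos(a),0]);t=np.radians(25)
n=-np.sin(t)*x+np.cos(t)*np.array([0,0,1]); xs=np.cos(t)*x+np.sin(t)*np.array([0,0,1])
v,u=np.mgrid[:384,:512]
P=(np.stack([(u-K[0,2])/K[0,0],(v-K[1,2])/K[1,1],np.ones_like(u)],-1)*d[...,None])@T[:3,:3].T+T[:3,3]
m=(P[...,2]>.08)&(abs(u-254)<20)&(v>110)&(v<155)
# pin = orange
b,g,r=[im[...,i].astype(int) for i in range(3)]; o=(r-b>40)&(v>110)&(v<135)&(abs(u-254)<12)
o_c=np.argwhere(o); print('orange',len(o_c),o_c.mean(0),o_c.min(0),o_c.max(0),[np.round(P[i,j],4) for i,j in o_c[:3]])
for r_ in (122,124,126,128): print(r_,np.round(P[r_,[245,246,247,253,259,260,261],2],4))
pin=o_c.mean(0)[::-1]
f=lambda N:np.r_[proj(K,T,N+.0115*n)-pin, proj(K,T,N)[0]-253.4, proj(K,T,N-.018*n+.016*xs)-np.array([253.4,149.5])]
s=least_squares(f,[.487,-.068,.0975]);print('N',s.x,s.fun)
# lateral calibration: tool axis
tcp=np.array([.5358,-.0469,.2447])
for dz in (.03,.045): print('axis px',proj(K,T,tcp+[0,0,dz]))
for rr in (215,230,245,260): 
    row=np.abs(np.diff(d[rr,200:310]));print(rr,(np.where(row>.02)[0]+200).tolist())
E
```

```text
orange 32 [121.875 253.625] [119 251] [125 256] [array([ 0.4809, -0.0719,  0.0982]), array([ 0.4802, -0.0712,  0.1086]), array([ 0.4798, -0.0704,  0.109 ])]
122 [0.0754 0.0769 0.0988 0.1094 0.1008 0.0991 0.0767]
124 [0.0786 0.0991 0.1011 0.111  0.1016 0.0998 0.0986]
126 [0.0992 0.0991 0.1019 0.1048 0.1021 0.1023 0.1   ]
128 [0.0798 0.1011 0.1022 0.1043 0.1034 0.1021 0.1005]
N [ 0.48651315 -0.06806712  0.1061396 ] [-0.19111764  0.00055346  0.06777549  0.13771825 -0.00060505]
axis px [253.77403742 271.53670192]
axis px [253.74115079 290.36642877]
215 [220, 245, 246, 289]
230 [202, 235, 236, 306]
245 [304, 305]
260 []
```

send_rows:
  plan:
    - {"dp": [-0.184,-0.078,0],"spin": 0}
    - {"dp": [-0.184,-0.078,0],"spin": 0}
    - {"dp": [-0.184,-0.078,0],"spin": 0}
    - {"dp": [-0.184,-0.078,0],"spin": 0}
    - {"dp": [0,0,0],"spin": 0}

```text
time: 12.97
ee_pos: [0.5283, 0.1666, 0.1026]
ee_rot: [-0.621, 3.066, 0.004]
wrist_force: [8.4, 5.5, -5.0]
finger_gap: 0.032
grasp_force: 30.0
```

send_rows:
  plan:
    - {"dp": [-0.184,-0.078,0],"spin": 0}
    - {"dp": [-0.184,-0.078,0],"spin": 0}
    - {"dp": [-0.184,-0.078,0],"spin": 0}
    - {"dp": [-0.184,-0.078,0],"spin": 0}
    - {"dp": [-0.184,-0.078,0],"spin": 0}
    - {"dp": [-0.184,-0.078,0],"spin": 0}
    - {"dp": [0,0,0],"spin": 0}

```text
time: 13.55
ee_pos: [0.517, 0.1617, 0.1033]
ee_rot: [-0.622, 3.066, 0.003]
wrist_force: [6.8, 4.9, -1.6]
finger_gap: 0.0316
grasp_force: 30.0
```

```bash
python3 - <<'E'
from h import *
from bench import *
s=readout.state(); print(s['time'],np.round(s['ee_pos'],4),s['wrist_force'],s['wrist_torque'])
c=get_calibration('wrist'); im,d=camera('wrist'); im2,d2=camera('scene')
np.savez('w4.npz',im=im,d=d,K=c['mtx'],T=c['extrinsics'])
cv2.imwrite('pics/w4.png',np.hstack([cv2.resize(im,(400,300)),cv2.resize(im2[150:255,150:290],(400,300),interpolation=2)]))
E
```

```text
13.55 [0.517  0.1617 0.1033] [ 6.83311918  4.92340427 -1.61103459] [ 1.1961503  -1.70584494 -0.02562258]
```

View pics/w4.png

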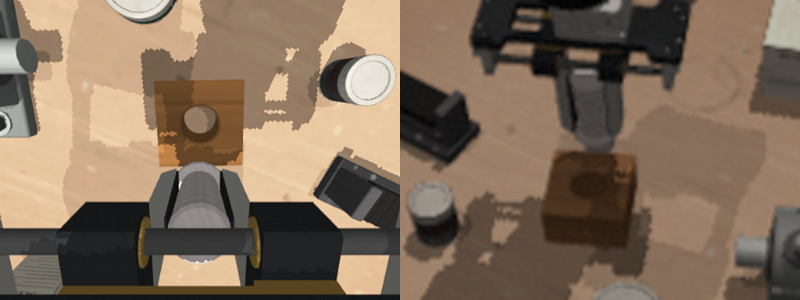

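```bash
cat >> h.py <<'E'
def tilt(K,T,d,tcp,a=np.radians(22.9)):
    v,u=np.mgrid[:384,:512]
    P=(np.stack([(u-K[0,2])/K[0,0],(v-K[1,2])/K[1,1],np.ones_like(u)],-1)*d[...,None])@T[:3,:3].T+T[:3,3]-tcp
    X=P[...,0]*np.cos(a)+P[...,1]*np.sin(a); Y=-P[...,0]*np.sin(a)+P[...,1]*np.cos(a); Z=P[...,2]
    m=(d>0)&(abs(Y)<.004)&(Z>-.02)&(Z<.045)&(abs(X)<.05)
    x,z=X[m],Z[m]; k=np.polyfit(z,x,1)
    for _ in range(4):
        e=x-np.polyval(k,z); g=abs(e)<.002+.3*np.median(abs(e)); k=np.polyfit(z[g],x[g],1)
    th=-np.arctan(k[0])  # + = top leans to -x'
    # axis: surface line offset 16 mm along +x' normal
    return th,np.degrees(th),k[1]+.016/np.cos(th),len(x),g.sum(),np.std((x-np.polyval(k,z))[g])
E
python3 - <<'E'
from h import *
for n,t in(('w3',[.5358,-.0469,.2447]),('w4',[.517,.1617,.1033])):
    z=np.load(n+'.npz'); print(tilt(z['K'],z['T'],z['d'],np.array(t)))
E
```

```text
(np.float64(0.007290213120279814), np.float64(0.4176984435429321), np.float64(0.0020908141352783006), 832, np.int64(832), np.float64(0.0004209275887884574))
(np.float64(0.15000152674584413), np.float64(8.594454403055606), np.float64(0.009609585655598581), 658, np.int64(658), np.float64(0.000361201680409552))
```

```bash
python3 - <<'E'
from h import *
a=np.radians(22.9)
for n,t in(('w3',[.5358,-.0469,.2447]),('w4',[.517,.1617,.1033])):
    z=np.load(n+'.npz');K,T,d=z['K'],z['T'],z['d']; u=254
    for c in (254,200 if n=='w3' else 205):
      for r in list(range(150,384,12)):
        p=T[:3,:3]@(np.linalg.inv(K)@[c,r,1])*d[r,c]+T[:3,3]-t
        print(n,c,r,np.round([p[0]*np.cos(a)+p[1]*np.sin(a),-p[0]*np.sin(a)+p[1]*np.cos(a),p[2]],4).tolist())
E
```

```text
w3 254 150 [-0.0295, 0.0001, -0.1599]
w3 254 162 [-0.0164, 0.0001, -0.1658]
w3 254 174 [-0.0021, 0.0001, -0.1738]
w3 254 186 [0.022, 0.0, -0.2181]
w3 254 198 [-0.017, 0.0001, -0.0293]
w3 254 210 [-0.0135, 0.0001, -0.0165]
w3 254 222 [-0.0136, 0.0001, 0.0036]
w3 254 234 [-0.0145, 0.0001, 0.0217]
w3 254 246 [-0.0147, 0.0001, 0.0353]
w3 254 258 [-0.0149, 0.0001, 0.0464]
w3 254 270 [-0.0111, 0.0001, 0.0489]
w3 254 282 [-0.0059, 0.0001, 0.0486]
w3 254 294 [-0.026, 0.0002, 0.088]
w3 254 306 [-0.0247, 0.0002, 0.091]
w3 254 318 [-0.0237, 0.0002, 0.094]
w3 254 330 [0.015, 0.0001, 0.0494]
w3 254 342 [0.2055, -0.0003, -0.1693]
w3 254 354 [0.2236, -0.0004, -0.17]
w3 254 366 [-0.0164, 0.0001, 0.1005]
w3 254 378 [-0.0211, 0.0002, 0.1082]
w3 200 150 [-0.0187, -0.0685, -0.2442]
w3 200 162 [-0.0032, -0.0692, -0.2448]
w3 200 174 [0.0122, -0.0697, -0.2432]
w3 200 186 [0.0282, -0.0704, -0.2436]
w3 200 198 [0.0447, -0.0713, -0.2442]
w3 200 210 [0.0611, -0.0719, -0.2437]
w3 200 222 [0.0783, -0.0728, -0.2443]
w3 200 234 [0.095, -0.0733, -0.2429]
w3 200 246 [-0.0079, -0.0252, 0.0204]
w3 200 258 [-0.0078, -0
[... 1184 characters left out ...]
5 162 [-0.0337, -0.0338, -0.0591]
w4 205 174 [-0.0256, -0.034, -0.0577]
w4 205 186 [-0.0169, -0.0344, -0.0582]
w4 205 198 [-0.0085, -0.0346, -0.0569]
w4 205 210 [0.0009, -0.0352, -0.0582]
w4 205 222 [0.027, -0.043, -0.1023]
w4 205 234 [-0.0078, -0.0252, 0.005]
w4 205 246 [-0.0082, -0.0229, 0.02]
w4 205 258 [-0.0083, -0.021, 0.0322]
w4 205 270 [-0.0088, -0.0193, 0.0433]
w4 205 282 [-0.0088, -0.018, 0.0521]
w4 205 294 [-0.0284, -0.0115, 0.0893]
w4 205 306 [-0.027, -0.0111, 0.092]
w4 205 318 [-0.0247, -0.011, 0.0933]
w4 205 330 [0.004, -0.017, 0.062]
w4 205 342 [0.0083, -0.017, 0.063]
w4 205 354 [0.1651, -0.0487, -0.1016]
w4 205 366 [-0.0189, -0.01, 0.1013]
w4 205 378 [-0.0229, -0.0088, 0.1082]
```

send_rows:
  plan:
    - {"dp": [-0.184,-0.078,-0.05],"spin": 0}
    - {"dp": [-0.184,-0.078,-0.05],"spin": 0}
    - {"dp": [-0.184,-0.078,-0.05],"spin": 0}
    - {"dp": [-0.184,-0.078,-0.05],"spin": 0}
    - {"dp": [-0.184,-0.078,-0.05],"spin": 0}
    - {"dp": [-0.184,-0.078,-0.05],"spin": 0}
    - {"dp": [-0.184,-0.078,0],"spin": 0}
    - {"dp": [0,0,0],"spin": 0}

```text
time: 14.32
ee_pos: [0.4978, 0.1537, 0.0979]
ee_rot: [0.626, -3.078, 0.001]
wrist_force: [3.1, 0.9, 0.9]
finger_gap: 0.0315
grasp_force: 30.0
```

```bash
cat > t.py <<'E'
from h import *
from bench import *
import sys
s=readout.state(); c=get_calibration('wrist'); im,d=camera('wrist')
np.savez(sys.argv[1]+'.npz',im=im,d=d,K=c['mtx'],T=c['extrinsics'])
print(s['time'],np.round(s['ee_pos'],4),np.round(s['wrist_force'],1)); print(np.round(tilt(c['mtx'],c['extrinsics'],d,s['ee_pos']),4))
E
python3 t.py w5
```

```text
14.3167 [0.4978 0.1537 0.0979] [3.1 0.9 0.9]
[3.11000e-01 1.78197e+01 2.00000e-02 5.71000e+02 4.33000e+02 1.20000e-03]
```

send_rows:
  plan:
    - {"dp": [0.28,0.12,0],"spin": 0}
    - {"dp": [0.28,0.12,0],"spin": 0}
    - {"dp": [0,0,0.6],"spin": 0}
    - {"dp": [0,0,0.8],"spin": 0}
    - {"dp": [0,0,0.8],"spin": 0}
    - {"dp": [0,0,0],"spin": 0}
    - {"dp": [0,0,0],"spin": 0}

```text
time: 14.95
ee_pos: [0.5044, 0.1567, 0.1208]
ee_rot: [-0.626, 3.077, 0.0]
wrist_force: [-0.2, 1.0, -3.0]
finger_gap: 0.0312
grasp_force: 30.0
```

```bash
python3 t.py w6; python3 - <<'E'
from h import *
z=np.load('w6.npz'); im,d=z['im'],z['d']
cv2.imwrite('pics/w6.png',im)
E
```

```text
14.95 [0.5044 0.1567 0.1208] [-0.2  1.  -3. ]
[3.01500e-01 1.72775e+01 1.92000e-02 5.83000e+02 4.50000e+02 1.00000e-03]
```

View pics/w6.png

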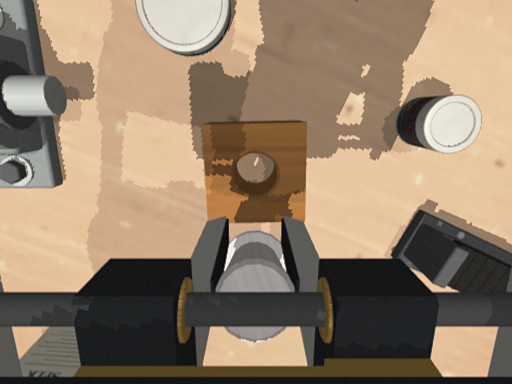

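send_rows:
  plan:
    - {"dp": [-0.7,-0.3,0],"spin": 0}
    - {"dp": [-0.7,-0.295,0],"spin": 0}
    - {"dp": [-0.7,-0.295,0],"spin": 0}
    - {"dp": [-0.7,-0.295,0],"spin": 0}
    - {"dp": [-0.7,-0.295,0],"spin": 0}
    - {"dp": [-0.7,-0.295,0],"spin": 0}
    - {"dp": [-0.7,-0.295,0],"spin": 0}
    - {"dp": [-0.7,-0.295,0],"spin": 0}
    - {"dp": [0,0,0],"spin": 0}
    - {"dp": [0,0,-0.5],"spin": 0}
    - {"dp": [0,0,-0.5],"spin": 0}
    - {"dp": [0,0,-0.3],"spin": 0}
    - {"dp": [0,0,-0.2],"spin": 0}
    - {"dp": [0,0,0],"spin": 0}
    - {"dp": [0,0,0],"spin": 0}

```text
time: 16.25
ee_pos: [0.4484, 0.1331, 0.1047]
ee_rot: [0.626, -3.078, -0.0]
wrist_force: [0.7, 0.5, -3.4]
finger_gap: 0.0313
grasp_force: 30.0
```

send_rows:
  plan:
    - {"dp": [0.184,0.078,0],"spin": 0}
    - {"dp": [0.184,0.078,-0.05],"spin": 0}
    - {"dp": [0.184,0.078,-0.05],"spin": 0}
    - {"dp": [0.184,0.078,-0.1],"spin": 0}
    - {"dp": [0.184,0.078,-0.1],"spin": 0}
    - {"dp": [0.184,0.078,-0.1],"spin": 0}
    - {"dp": [0.184,0.078,-0.1],"spin": 0}
    - {"dp": [0,0,0],"spin": 0}

```text
time: 16.92
ee_pos: [0.4602, 0.1381, 0.1004]
ee_rot: [0.626, -3.076, 0.001]
wrist_force: [-4.4, -0.9, 3.4]
finger_gap: 0.0316
grasp_force: 30.0
```

```bash
python3 t.py w7
```

```text
16.9167 [0.4602 0.1381 0.1004] [-4.4 -0.9  3.4]
[2.96600e-01 1.69939e+01 1.89000e-02 5.42000e+02 4.38000e+02 9.00000e-04]
```

```bash
python3 - <<'E'
from h import *
a=np.radians(22.9)
for n,t in(('w6',[.5044,.1567,.1208]),('w7',[.4602,.1381,.1004])):
    z=np.load(n+'.npz');K,T,d=z['K'],z['T'],z['d']; o=[]
    for r in range(160,345,6):
        c=254;p=T[:3,:3]@(np.linalg.inv(K)@[c,r,1])*np.median(d[r,c-2:c+3])+T[:3,3]-t
        o.append((r,round(1e3*(p[0]*np.cos(a)+p[1]*np.sin(a)),1),round(1e3*p[2],1)))
    print(n,o)
E
```

```text
w6 [(160, np.float64(-25.6), np.float64(-121.1)), (166, np.float64(-20.3), np.float64(-120.3)), (172, np.float64(-14.9), np.float64(-120.4)), (178, np.float64(-9.3), np.float64(-120.7)), (184, np.float64(-5.1), np.float64(-115.3)), (190, np.float64(-5.2), np.float64(-93.7)), (196, np.float64(-4.8), np.float64(-77.0)), (202, np.float64(-0.5), np.float64(-75.4)), (208, np.float64(4.5), np.float64(-75.9)), (214, np.float64(9.3), np.float64(-75.7)), (220, np.float64(14.2), np.float64(-75.7)), (226, np.float64(36.6), np.float64(-120.6)), (232, np.float64(7.3), np.float64(-34.1)), (238, np.float64(10.5), np.float64(-32.0)), (244, np.float64(9.0), np.float64(-19.4)), (250, np.float64(-1.0), np.float64(10.0)), (256, np.float64(-7.7), np.float64(30.2)), (262, np.float64(-11.1), np.float64(42.3)), (268, np.float64(-9.5), np.float64(44.3)), (274, np.float64(-7.3), np.float64(44.9)), (280, np.float64(-5.0), np.float64(45.6)), (286, np.float64(-2.7), np.float64(46.2)), (292, np.float64(-26.2), np.float64(87.2)), (298, np.float64(-27.0), np.float64(91.0)), (304, np.float64(-25.7), np.float64(91.5)
[... 927 characters left out ...]
.0)), (250, np.float64(-1.4), np.float64(10.9)), (256, np.float64(-7.6), np.float64(30.1)), (262, np.float64(-11.1), np.float64(42.6)), (268, np.float64(-9.5), np.float64(44.4)), (274, np.float64(-7.0), np.float64(44.7)), (280, np.float64(-4.9), np.float64(45.6)), (286, np.float64(-2.8), np.float64(46.5)), (292, np.float64(-25.8), np.float64(87.0)), (298, np.float64(-26.5), np.float64(90.7)), (304, np.float64(-25.8), np.float64(92.2)), (310, np.float64(-24.8), np.float64(93.0)), (316, np.float64(-23.4), np.float64(93.2)), (322, np.float64(-22.0), np.float64(93.6)), (328, np.float64(12.8), np.float64(51.1)), (334, np.float64(14.8), np.float64(51.9)), (340, np.float64(17.4), np.float64(52.1))]
```

```bash
python3 - <<'E'
from h import *
from bench import *
for n in('w5','w6','w7'):
    z=np.load(n+'.npz');K,T,d,im=z['K'],z['T'],z['d'],z['im']; print(n,np.round(T[:3,3],4))
    v,u=np.mgrid[:384,:512]
    P=(np.stack([(u-K[0,2])/K[0,0],(v-K[1,2])/K[1,1],np.ones_like(u)],-1)*d[...,None])@T[:3,:3].T+T[:3,3]
    hsv=cv2.cvtColor(im,cv2.COLOR_BGR2HSV)
    m=(P[...,2]>.041)&(P[...,2]<.049)&(v<226)&(abs(u-254)<90); q=P[m]; print('stand',m.sum(),q.mean(0),[int(x) for x in(u[m].min(),u[m].max(),v[m].min(),v[m].max())])
c=get_calibration('wrist');im,d=camera('wrist');im2,_=camera('scene');print('now',np.round(c['extrinsics'][:3,3],4),readout.state()['ee_pos'])
cv2.imwrite('pics/v9.png',np.hstack([cv2.resize(im,(400,300)),cv2.resize(im2[120:270,150:350],(400,300),interpolation=2)]))
E
```

```text
w5 [0.4327 0.1268 0.2554]
stand 7992 [0.47429058 0.14468557 0.04518534] [197, 312, 135, 225]
w6 [0.4389 0.1296 0.2781]
stand 8465 [0.48193679 0.14803617 0.04521278] [202, 306, 123, 223]
w7 [0.3952 0.1112 0.258 ]
stand 3058 [0.45800066 0.13756571 0.04515448] [200, 308, 193, 225]
now [0.3952 0.1111 0.258 ] [0.46015276 0.13809818 0.10039548]
```

View pics/v9.png

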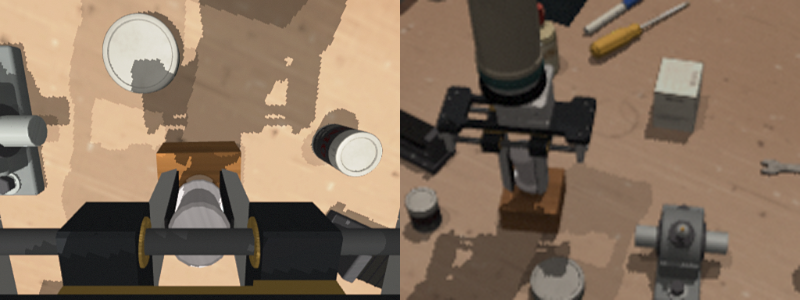

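send_rows:
  plan:
    - {"dp": [0,0,0.5],"spin": 0}
    - {"dp": [0,0,0.6],"spin": 0}
    - {"dp": [-0.48,-0.2,0],"spin": 0}
    - {"dp": [-0.48,-0.2,0],"spin": 0}
    - {"dp": [-0.47,-0.2,0],"spin": 0}
    - {"dp": [0,0,0],"spin": 0}
    - {"dp": [0,0,0],"spin": 0}

```text
time: 17.65
ee_pos: [0.4461, 0.1323, 0.1108]
ee_rot: [0.626, -3.078, -0.0]
wrist_force: [0.7, 0.3, -2.6]
finger_gap: 0.0309
grasp_force: 30.0
```

send_rows:
  plan:
    - {"dp": [0.14,0.06,-0.4],"spin": 0}
    - {"dp": [0,0,-0.4],"spin": 0}
    - {"dp": [0,0,-0.3],"spin": 0}
    - {"dp": [0,0,-0.2],"spin": 0}
    - {"dp": [0,0,-0.1],"spin": 0}
    - {"dp": [0,0,0],"spin": 0}
    - {"dp": [0,0,0],"spin": 0}

```text
time: 18.23
ee_pos: [0.4488, 0.1332, 0.097]
ee_rot: [-0.626, 3.078, 0.0]
wrist_force: [2.1, 1.4, -3.3]
finger_gap: 0.0314
grasp_force: 30.0
```

send_rows:
  plan:
    - {"dp": [0.184,0.078,0],"spin": 0}
    - {"dp": [0.184,0.078,0],"spin": 0}
    - {"dp": [0.184,0.078,-0.03],"spin": 0}
    - {"dp": [0.184,0.078,-0.03],"spin": 0}
    - {"dp": [0.184,0.078,-0.03],"spin": 0}
    - {"dp": [0.184,0.078,-0.03],"spin": 0}
    - {"dp": [0.184,0.078,-0.03],"spin": 0}
    - {"dp": [0,0,0],"spin": 0}

```text
time: 18.9
ee_pos: [0.4599, 0.1384, 0.0949]
ee_rot: [0.626, -3.076, -0.0]
wrist_force: [-4.5, -2.2, -1.6]
finger_gap: 0.0316
grasp_force: 30.0
```

```bash
sed -i 's/(Z>-.02)&(Z<.045)/(Z>0)\&(Z<.043)/' h.py; python3 t.py w8
```

```text
18.9 [0.4599 0.1384 0.0949] [-4.5 -2.2 -1.6]
[2.41000e-01 1.38075e+01 1.53000e-02 3.42000e+02 3.42000e+02 3.00000e-04]
```

send_rows:
  plan:
    - {"dp": [0.184,0.078,-0.05],"spin": 0}
    - {"dp": [0.184,0.078,-0.05],"spin": 0}
    - {"dp": [0.184,0.078,-0.05],"spin": 0}
    - {"dp": [0.184,0.078,-0.1],"spin": 0}
    - {"dp": [0.184,0.078,-0.1],"spin": 0}
    - {"dp": [0.184,0.078,-0.1],"spin": 0}
    - {"dp": [0.184,0.078,-0.1],"spin": 0}
    - {"dp": [0,0,0],"spin": 0}

```text
time: 19.62
ee_pos: [0.4706, 0.143, 0.089]
ee_rot: [0.625, -3.071, 0.001]
wrist_force: [-6.7, -4.1, -1.3]
finger_gap: 0.0318
grasp_force: 30.0
```

```bash
python3 t.py w9
```

```text
19.6167 [0.4706 0.143  0.089 ] [-6.7 -4.1 -1.3]
[1.3130e-01 7.5245e+00 9.9000e-03 4.5500e+02 4.5500e+02 4.0000e-04]
```

send_rows:
  plan:
    - {"dp": [0.184,0.078,-0.1],"spin": 0}
    - {"dp": [0.184,0.078,-0.1],"spin": 0}
    - {"dp": [0.184,0.078,-0.1],"spin": 0}
    - {"dp": [0.184,0.078,-0.1],"spin": 0}
    - {"dp": [0.184,0.078,-0.1],"spin": 0}
    - {"dp": [0,0,0],"spin": 0}

```text
time: 20.17
ee_pos: [0.4768, 0.146, 0.0834]
ee_rot: [0.625, -3.064, 0.002]
wrist_force: [-10.6, -5.9, 1.6]
finger_gap: 0.0316
grasp_force: 30.0
```

```bash
python3 t.py w10
```

```text
20.1667 [0.4768 0.146  0.0834] [-10.6  -5.9   1.6]
[7.0200e-02 4.0212e+00 6.5000e-03 5.1200e+02 5.1200e+02 4.0000e-04]
```

send_rows:
  plan:
    - {"dp": [-0.3,-0.13,0],"spin": 0}
    - {"dp": [0,0,0],"spin": 0}
    - {"dp": [0,0,0],"spin": 0}
    - {"dp": [0,0,0],"spin": 0}
    - {"dp": [0,0,0],"spin": 0}
  hand: 0.6

```text
time: 20.63
ee_pos: [0.4816, 0.147, 0.0856]
ee_rot: [-0.625, 3.076, 0.0]
wrist_force: [0.1, 0.4, 0.2]
finger_gap: 0.0561
grasp_force: 0.0
```

send_rows:
  plan:
    - {"dp": [0.2,0.1,0.9],"spin": 0}
    - {"dp": [0.2,0.1,0.9],"spin": 0}
    - {"dp": [0.2,0.1,0.9],"spin": 0}
    - {"dp": [0,0,0.9],"spin": 0}
    - {"dp": [0,0,0],"spin": 0}
    - {"dp": [0,0,0],"spin": 0}

```text
time: 21.13
ee_pos: [0.4867, 0.1497, 0.122]
ee_rot: [-0.626, 3.077, 0.0]
wrist_force: [0.5, 0.3, 0.6]
finger_gap: 0.0565
grasp_force: 0.0
```

```bash
python3 t.py w11;python3 - <<'E'
from h import *
z=np.load('w11.npz');K,T,d=z['K'],z['T'],z['d']
v,u=np.mgrid[:384,:512]
P=(np.stack([(u-K[0,2])/K[0,0],(v-K[1,2])/K[1,1],np.ones_like(u)],-1)*d[...,None])@T[:3,:3].T+T[:3,3]
m=(abs(P[...,2]-.129)<.005)&(abs(u-254)<50)
q=P[m];print(m.sum(),q.mean(0),q.min(0),q.max(0), 'x prime',(q[:,:2]@[.9212,.3891]).min(),(q[:,:2]@[.9212,.3891]).max(),(q[:,:2]@[-.3891,.9212]).min(),(q[:,:2]@[-.3891,.9212]).max())
E
```

```text
21.1333 [0.4867 0.1497 0.122 ] [0.5 0.3 0.6]
[-1.18840e+00 -6.80894e+01  2.03000e-02  9.39000e+02  2.72000e+02
  2.50000e-03]
2985 [0.48276165 0.14869321 0.12888726] [0.4676259  0.13301016 0.12402526] [0.50056976 0.16575405 0.13148046] x prime 0.4875965648364361 0.5204341277727298 -0.06703701652420453 -0.03464445295713322
```

send_rows:
  plan:
    - {"dp": [0.31,0.13,-0.3],"spin": 0}
    - {"dp": [0,0,0],"spin": 0}
    - {"dp": [0,0,0],"spin": 0}

```text
time: 21.43
ee_pos: [0.4889, 0.1508, 0.1173]
ee_rot: [0.626, -3.077, -0.0]
wrist_force: [0.7, -0.2, 0.9]
finger_gap: 0.0568
grasp_force: 0.0
```

send_rows:
  plan:
    - {"dp": [0,0,0],"spin": 0}
    - {"dp": [0,0,0],"spin": 0}
    - {"dp": [0,0,0],"spin": 0}
    - {"dp": [0,0,0],"spin": 0}
    - {"dp": [0,0,0],"spin": 0}
    - {"dp": [0,0,0],"spin": 0}
  hand: 0

```text
time: 21.93
ee_pos: [0.4891, 0.1509, 0.118]
ee_rot: [0.626, -3.079, -0.0]
wrist_force: [-0.3, -0.3, 0.4]
finger_gap: 0.0319
grasp_force: 30.0
```

send_rows:
  plan:
    - {"dp": [0,0,0.4],"spin": 0}
    - {"dp": [0,0,0.8],"spin": 0}
    - {"dp": [0,0,0.8],"spin": 0}
    - {"dp": [0,0,0.8],"spin": 0}
    - {"dp": [0,0,0.8],"spin": 0}
    - {"dp": [0,0,0.4],"spin": 0}
    - {"dp": [0,0,0],"spin": 0}

```text
time: 22.52
ee_pos: [0.49, 0.1511, 0.1595]
ee_rot: [-0.626, 3.076, 0.0]
wrist_force: [-0.0, 0.5, -2.4]
finger_gap: 0.0318
grasp_force: 30.0
```

```bash
cat > t2.py <<'E'
from h import *
from bench import *
import sys
a=np.radians(22.9)
s=readout.state(); c=get_calibration('wrist'); im,d=camera('wrist'); K,T=c['mtx'],c['extrinsics']
np.savez(sys.argv[1]+'.npz',im=im,d=d,K=K,T=T); t=s['ee_pos']
print(s['time'],np.round(t,4),np.round(s['wrist_force'],1),s['finger_gap'])
o=[]
for r in range(190,330,6):
    p=T[:3,:3]@(np.linalg.inv(K)@[254,r,1])*np.median(d[r,252:257])+T[:3,3]-t
    o.append((r,float(round(1e3*(p[0]*np.cos(a)+p[1]*np.sin(a)),1)),float(round(1e3*p[2],1))))
print(o)
E
python3 t2.py x1
```

```text
22.5167 [0.49   0.1511 0.1595] [-0.   0.5 -2.4] 0.031780352720665275
[(190, -20.6, -34.8), (196, -20.4, -21.5), (202, -20.7, -8.5), (208, -21.4, 4.3), (214, -20.2, 9.9), (220, -17.6, 11.3), (226, -14.4, 11.3), (232, -11.2, 11.0), (238, -8.3, 11.8), (244, -5.0, 11.6), (250, -1.7, 11.5), (256, 1.9, 10.8), (262, 5.0, 11.2), (268, 8.2, 11.5), (274, 108.0, -158.3), (280, 115.7, -158.7), (286, 123.5, -159.2), (292, -26.2, 86.9), (298, -26.9, 90.5), (304, -26.2, 92.0), (310, -25.0, 92.5), (316, -23.9, 93.3), (322, -22.7, 93.7), (328, 177.8, -158.5)]
```

send_rows:
  plan:
    - {"dp": [0.87,0.37,0.2],"spin": 0}
    - {"dp": [0.87,0.37,0],"spin": 0}
    - {"dp": [0.87,0.37,0],"spin": 0}
    - {"dp": [0.87,0.37,0],"spin": 0}
    - {"dp": [0.87,0.37,0],"spin": 0}
    - {"dp": [0.87,0.37,0],"spin": 0}
    - {"dp": [0,0,-0.6],"spin": 0}
    - {"dp": [0,0,-1],"spin": 0}
    - {"dp": [0,0,-0.8],"spin": 0}
    - {"dp": [-0.184,-0.078,-0.2],"spin": 0}
    - {"dp": [-0.184,-0.078,0],"spin": 0}
    - {"dp": [-0.184,-0.078,0],"spin": 0}
    - {"dp": [-0.184,-0.078,0],"spin": 0}
    - {"dp": [-0.184,-0.078,0],"spin": 0}
    - {"dp": [-0.184,-0.078,0],"spin": 0}
    - {"dp": [-0.184,-0.078,0],"spin": 0}
    - {"dp": [-0.184,-0.078,0],"spin": 0}
    - {"dp": [0,0,0],"spin": 0}

```text
time: 24.07
ee_pos: [0.5275, 0.167, 0.1351]
ee_rot: [-0.625, 3.076, 0.0]
wrist_force: [3.6, 2.4, 0.4]
finger_gap: 0.0314
grasp_force: 30.0
```

```bash
python3 t2.py x2
```

```text
24.0667 [0.5275 0.167  0.1351] [3.6 2.4 0.4] 0.03136434386201958
[(190, -12.5, -65.4), (196, -15.2, -40.0), (202, -17.4, -19.5), (208, -18.6, -4.4), (214, -19.6, 8.1), (220, -16.9, 9.4), (226, -13.8, 9.7), (232, -10.8, 10.0), (238, -7.8, 10.6), (244, -4.8, 11.2), (250, -1.5, 11.1), (256, 1.6, 11.5), (262, 4.7, 11.9), (268, 7.5, 12.9), (274, 94.8, -135.0), (280, 101.1, -134.0), (286, 108.4, -134.6), (292, -26.5, 87.3), (298, -26.8, 90.3), (304, -26.3, 92.1), (310, -25.2, 92.8), (316, -23.9, 93.2), (322, -22.6, 93.6), (328, 159.6, -135.2)]
```

send_rows:
  plan:
    - {"dp": [-0.184,-0.078,0],"spin": 0}
    - {"dp": [-0.184,-0.078,0],"spin": 0}
    - {"dp": [-0.184,-0.078,0],"spin": 0}
    - {"dp": [-0.184,-0.078,0],"spin": 0}
    - {"dp": [-0.184,-0.078,0],"spin": 0}
    - {"dp": [-0.184,-0.078,0],"spin": 0}
    - {"dp": [-0.184,-0.078,0],"spin": 0}
    - {"dp": [-0.184,-0.078,0],"spin": 0}
    - {"dp": [-0.184,-0.078,0],"spin": 0}
    - {"dp": [-0.184,-0.078,0],"spin": 0}
    - {"dp": [-0.184,-0.078,0],"spin": 0}
    - {"dp": [-0.184,-0.078,0],"spin": 0}
    - {"dp": [-0.184,-0.078,0],"spin": 0}
    - {"dp": [-0.184,-0.078,0],"spin": 0}
    - {"dp": [0,0,0],"spin": 0}

```text
time: 25.37
ee_pos: [0.5012, 0.1557, 0.1339]
ee_rot: [-0.626, 3.078, -0.001]
wrist_force: [4.7, 1.7, -3.9]
finger_gap: 0.0316
grasp_force: 30.0
```

```bash
python3 t2.py x3
```

```text
25.3667 [0.5012 0.1557 0.1339] [ 4.7  1.7 -3.9] 0.03163120192334073
[(190, -1.8, -107.1), (196, -1.2, -89.9), (202, 3.5, -88.8), (208, 8.4, -88.2), (214, 7.4, -70.3), (220, -15.2, 4.9), (226, -12.3, 5.9), (232, -9.4, 6.7), (238, -6.9, 8.5), (244, -4.1, 9.7), (250, -0.9, 9.8), (256, 2.0, 10.7), (262, 4.4, 12.4), (268, 7.1, 13.6), (274, 10.1, 14.3), (280, 13.7, 13.9), (286, 107.1, -133.1), (292, -26.0, 87.0), (298, -26.7, 90.6), (304, -26.3, 92.3), (310, -24.7, 92.4), (316, -24.1, 93.8), (322, -22.4, 93.7), (328, 157.7, -133.6)]
```

send_rows:
  plan:
    - {"dp": [-0.184,-0.078,0],"spin": 0}
    - {"dp": [-0.184,-0.078,0],"spin": 0}
    - {"dp": [-0.184,-0.078,0],"spin": 0}
    - {"dp": [-0.184,-0.078,0],"spin": 0}
    - {"dp": [-0.184,-0.078,0],"spin": 0}
    - {"dp": [0,0,0],"spin": 0}

```text
time: 25.92
ee_pos: [0.4911, 0.1515, 0.1337]
ee_rot: [0.626, -3.077, 0.001]
wrist_force: [3.3, 1.4, -3.1]
finger_gap: 0.0315
grasp_force: 30.0
```

```bash
cat > t3.py <<'E'
from h import *
from bench import *
import sys
a=np.radians(22.9)
s=readout.state(); c=get_calibration('wrist'); im,d=camera('wrist'); K,T=c['mtx'],c['extrinsics']
np.savez(sys.argv[1]+'.npz',im=im,d=d,K=K,T=T); t=s['ee_pos']
print(s['time'],np.round(t,4),np.round(s['wrist_force'],1),s['finger_gap'])
v,u=np.mgrid[:384,:512]
P=(np.stack([(u-K[0,2])/K[0,0],(v-K[1,2])/K[1,1],np.ones_like(u)],-1)*d[...,None])@T[:3,:3].T+T[:3,3]-t
X=P[...,0]*np.cos(a)+P[...,1]*np.sin(a);Y=-P[...,0]*np.sin(a)+P[...,1]*np.cos(a);Z=P[...,2]
m=(d>0)&(abs(X)<.022)&(abs(Y)<.018)&(Z>-.01)&(Z<.03)
q=np.c_[X[m],Y[m],Z[m]]; A=np.c_[q[:,:2],np.ones(len(q))]; g=np.abs(q[:,2]-np.median(q[:,2]))<.012
for _ in range(8):
    k=np.linalg.lstsq(A[g],q[g,2],rcond=None)[0]; e=q[:,2]-A@k; g=abs(e)<.0015
f=q[g]; n=np.r_[-k[:2],1];n/=np.linalg.norm(n)
cx=(f[:,0].min()+f[:,0].max())/2; cy=np.mean([np.percentile(f[:,1],.5),np.percentile(f[:,1],99.5)]); ctr=np.array([cx,cy,k@[cx,cy,1]])
print('tilt x',np.degrees(np.arctan2(-n[0],n[2])),'tilt y',np.degrees(np.arctan2(n[1],n[2])),'n',g.sum(),'xr',f[:,0].min(),f[:,0].max(),'top',ctr,'mouth rel (xp,yp,z)',ctr-.112*n)
E
python3 t3.py x4
```

```text
25.9167 [0.4911 0.1515 0.1337] [ 3.3  1.4 -3.1] 0.031496048960026224
tilt x 25.799720835729655 tilt y -0.0477493793248474 n 2917 xr -0.01504144890196645 0.013780071716016112 top [-0.00063069  0.00031963  0.00935302] mouth rel (xp,yp,z) [ 0.04811469  0.00040366 -0.0914829 ]
```

send_rows:
  plan:
    - {"dp": [0.46,0.19,0],"spin": 0}
    - {"dp": [0.46,0.19,0.3],"spin": 0}
    - {"dp": [0,0,1.5],"spin": 0}
    - {"dp": [0,0,2],"spin": 0}
    - {"dp": [0,0,2],"spin": 0}
    - {"dp": [0,0,2],"spin": 0}
    - {"dp": [0.05,-1,1.5],"spin": 0}
    - {"dp": [0.05,-2,0.3],"spin": 0}
    - {"dp": [0.05,-2,0],"spin": 0}
    - {"dp": [0.05,-2,0],"spin": 0}
    - {"dp": [0.05,-2,0],"spin": 0}
    - {"dp": [0.05,-2,0],"spin": 0}
    - {"dp": [0.05,-2,0],"spin": 0}
    - {"dp": [0,-2,0],"spin": 0}
    - {"dp": [0,-2,0],"spin": 0}
    - {"dp": [0,-2,0],"spin": 0}
    - {"dp": [0,-1.7,0],"spin": 0}
    - {"dp": [0,-1,0],"spin": 0}
    - {"dp": [0,0,0],"spin": 0}
    - {"dp": [0,0,0],"spin": 0}

```text
time: 27.63
ee_pos: [0.5036, -0.0608, 0.2295]
ee_rot: [0.624, -3.077, -0.003]
wrist_force: [0.0, 0.6, -4.1]
finger_gap: 0.0311
grasp_force: 30.0
```

```bash
python3 t3.py x5; python3 - <<'E'
from h import *
a=np.radians(22.9)
z=np.load('x5.npz');K,T,d,im=z['K'],z['T'],z['d'],z['im']
v,u=np.mgrid[:384,:512]
P=(np.stack([(u-K[0,2])/K[0,0],(v-K[1,2])/K[1,1],np.ones_like(u)],-1)*d[...,None])@T[:3,:3].T+T[:3,3]
X=P[...,0]*np.cos(a)+P[...,1]*np.sin(a);Y=-P[...,0]*np.sin(a)+P[...,1]*np.cos(a);Z=P[...,2]
m=(Z>.084)&(Z<.125)&(abs(X-.421)<.035)&(abs(Y+.252)<.022)
n=np.array([-.4226,.9063]); 
for r in range(np.where(m)[0].min(),np.where(m)[0].max()+1):
    c=np.where(m[r])[0]
    if len(c)>1: print(r,c.min(),c.max(),'y',round((Y[r,c.min()]+Y[r,c.max()])/2,4),'edge z',np.round(Z[r,[c.min(),c.min()+1,c.max()-1,c.max()]],4),'mid',np.round(np.median(X[r,c]),4),np.round(np.median(Z[r,c]),4))
b,g,r=[im[...,i].astype(int) for i in range(3)]; o=(r-b>40)&m; print('orange',np.argwhere(o).mean(0),X[o].min(),X[o].max(),Y[o].mean(),Z[o].max())
E
```

```text
27.6333 [ 0.5036 -0.0608  0.2295] [ 0.   0.6 -4.1] 0.031144103520373285
tilt x 24.501590037926423 tilt y 0.024834442970891723 n 2949 xr -0.015234542751249225 0.013833721378860457 top [-0.00070041  0.00033109  0.00933429] mouth rel (xp,yp,z) [ 0.04574806  0.00028692 -0.09258007]
158 252 256 y -0.2518 edge z [0.0952 0.0968 0.0969 0.0961] mid 0.4144 0.0968
159 249 258 y -0.2523 edge z [0.0968 0.0981 0.0984 0.0979] mid 0.4151 0.0978
160 248 259 y -0.2523 edge z [0.0987 0.0978 0.0978 0.0977] mid 0.4159 0.099
161 247 260 y -0.2523 edge z [0.0975 0.0983 0.0996 0.0979] mid 0.4166 0.1003
162 247 261 y -0.2518 edge z [0.0989 0.0988 0.0993 0.0986] mid 0.4173 0.1014
163 246 261 y -0.2523 edge z [0.098  0.0988 0.1003 0.0985] mid 0.418 0.1025
164 246 261 y -0.2523 edge z [0.1001 0.1003 0.1015 0.0996] mid 0.4189 0.1029
165 246 262 y -0.2518 edge z [0.1    0.1008 0.1012 0.0988] mid 0.4198 0.1028
166 246 262 y -0.2518 edge z [0.1006 0.1004 0.1005 0.0993] mid 0.4208 0.1024
167 246 262 y -0.2519 edge z [0.1    0.1013 0.0999 0.1003] mid 0.4215 0.1036
168 246 261 y -0.2523 edge z [0.0994 0.1005 0.1017 0.
[... 897 characters left out ...]
 z [0.0861 0.087  0.0856 0.0862] mid 0.4375 0.0862
181 241 266 y -0.2524 edge z [0.0843 0.086  0.0857 0.0866] mid 0.4385 0.0865
182 242 265 y -0.2524 edge z [0.0847 0.0855 0.0876 0.0858] mid 0.4394 0.0869
183 243 264 y -0.2524 edge z [0.0844 0.0865 0.0879 0.0859] mid 0.4402 0.0876
184 245 263 y -0.2518 edge z [0.0873 0.0883 0.0872 0.0845] mid 0.4412 0.0875
185 246 261 y -0.2524 edge z [0.086  0.0872 0.0882 0.0884] mid 0.4422 0.0877
186 247 260 y -0.2524 edge z [0.0857 0.0861 0.0866 0.0854] mid 0.4431 0.088
187 251 256 y -0.2524 edge z [0.0846 0.0857 0.0866 0.0858] mid 0.4446 0.086
orange [162.82758621 253.89655172] 0.4150140890569047 0.419903667846853 -0.25193235465177816 0.11043585590803184
```

send_rows:
  plan:
    - {"dp": [-0.8,-0.34,0],"spin": 0}
    - {"dp": [-1,-0.43,0],"spin": 0}
    - {"dp": [-1,-0.43,0],"spin": 0}
    - {"dp": [-1,-0.43,0],"spin": 0}
    - {"dp": [-1,-0.43,0],"spin": 0}
    - {"dp": [-1,-0.43,0],"spin": 0}
    - {"dp": [-0.78,-0.34,0],"spin": 0}
    - {"dp": [0,0,-0.4],"spin": 0}
    - {"dp": [0,0,-0.8],"spin": 0}
    - {"dp": [0,0,-0.8],"spin": 0}
    - {"dp": [0,0,-0.34],"spin": 0}
    - {"dp": [0,0,0],"spin": 0}
    - {"dp": [0,0,0],"spin": 0}

```text
time: 28.77
ee_pos: [0.4387, -0.0893, 0.206]
ee_rot: [0.626, -3.077, -0.001]
wrist_force: [-0.7, -0.3, -2.6]
finger_gap: 0.0312
grasp_force: 30.0
```

```bash
python3 t3.py x6; python3 - <<'E'
from h import *
from bench import *
im,_=camera('scene'); im2,_=camera('top')
cv2.imwrite('pics/v10.png',np.hstack([cv2.resize(im[190:280,235:355],(400,300),interpolation=2),cv2.resize(im2[170:245,260:360],(400,300),interpolation=2)]))
E
```

```text
28.7667 [ 0.4387 -0.0893  0.206 ] [-0.7 -0.3 -2.6] 0.031218432550208793
tilt x 24.714788759166787 tilt y -0.2539675156851049 n 2932 xr -0.01541885268482305 0.014182458650437879 top [-0.0006182   0.00033112  0.00939723] mouth rel (xp,yp,z) [ 0.0462088   0.0007821  -0.09234278]
```

View pics/v10.png

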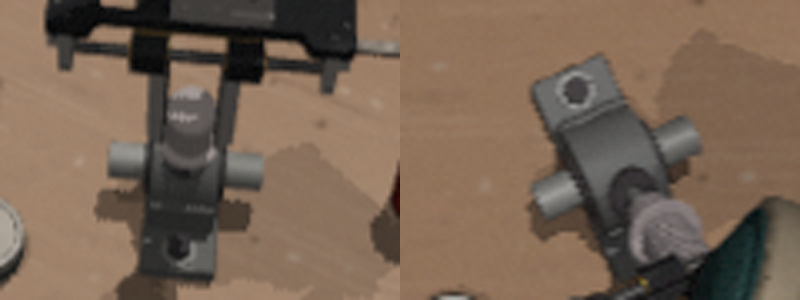

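send_rows:
  plan:
    - {"dp": [-0.09,-0.02,0],"spin": 0}
    - {"dp": [0.078,0.033,-0.181],"spin": 0}
    - {"dp": [0.078,0.033,-0.181],"spin": 0}
    - {"dp": [0.078,0.033,-0.181],"spin": 0}
    - {"dp": [0.078,0.033,-0.181],"spin": 0}
    - {"dp": [0.078,0.033,-0.181],"spin": 0}
    - {"dp": [0.078,0.033,-0.181],"spin": 0}
    - {"dp": [0.078,0.033,-0.181],"spin": 0}
    - {"dp": [0.078,0.033,-0.181],"spin": 0}
    - {"dp": [0,0,0],"spin": 0}
    - {"dp": [0,0,0],"spin": 0}

```text
time: 29.83
ee_pos: [0.4439, -0.087, 0.192]
ee_rot: [0.626, -3.078, -0.0]
wrist_force: [-0.3, 0.4, -3.3]
finger_gap: 0.0314
grasp_force: 30.0
```

send_rows:
  plan:
    - {"dp": [0.078,0.033,-0.181],"spin": 0}
    - {"dp": [0.078,0.033,-0.181],"spin": 0}
    - {"dp": [0.078,0.033,-0.181],"spin": 0}
    - {"dp": [0,0,0],"spin": 0}
    - {"dp": [0,0,0],"spin": 0}

```text
time: 30.25
ee_pos: [0.4461, -0.0862, 0.187]
ee_rot: [0.626, -3.078, 0.0]
wrist_force: [-2.4, -0.2, 2.4]
finger_gap: 0.0315
grasp_force: 30.0
```

send_rows:
  plan:
    - {"dp": [0.039,0.016,-0.09],"spin": 0}
    - {"dp": [0.039,0.016,-0.09],"spin": 0}
    - {"dp": [0.039,0.016,-0.09],"spin": 0}
    - {"dp": [0.039,0.016,-0.09],"spin": 0}
    - {"dp": [0.039,0.016,-0.09],"spin": 0}
    - {"dp": [0,0,0],"spin": 0}

```text
time: 30.75
ee_pos: [0.4486, -0.085, 0.1811]
ee_rot: [-0.625, 3.078, 0.001]
wrist_force: [2.9, 0.3, -9.9]
finger_gap: 0.0316
grasp_force: 30.0
```

send_rows:
  plan:
    - {"dp": [0.039,0.016,-0.09],"spin": 0}
    - {"dp": [0.039,0.016,-0.09],"spin": 0}
    - {"dp": [0.039,0.016,-0.09],"spin": 0}
    - {"dp": [0.039,0.016,-0.09],"spin": 0}
    - {"dp": [0.039,0.016,-0.09],"spin": 0}
    - {"dp": [0.039,0.016,-0.09],"spin": 0}
    - {"dp": [0,0,0],"spin": 0}
    - {"dp": [0,0,0],"spin": 0}

```text
time: 31.42
ee_pos: [0.4503, -0.0842, 0.177]
ee_rot: [0.626, -3.078, -0.0]
wrist_force: [-1.7, 0.3, 1.6]
finger_gap: 0.0314
grasp_force: 30.0
```

```bash
python3 t3.py x7
```

```text
31.4167 [ 0.4503 -0.0842  0.177 ] [-1.7  0.3  1.6] 0.03140081795115866
tilt x 24.400880566903556 tilt y 0.09503356380096939 n 2945 xr -0.015165707959823003 0.014329405373103026 top [-0.00041815  0.00035285  0.00943165] mouth rel (xp,yp,z) [ 0.04585106  0.00018368 -0.09256409]
```

send_rows:
  plan:
    - {"dp": [0.039,0.016,-0.09],"spin": 0}
    - {"dp": [0.039,0.016,-0.09],"spin": 0}
    - {"dp": [0.039,0.016,-0.09],"spin": 0}
    - {"dp": [0,0,0],"spin": 0}
    - {"dp": [0,0,0],"spin": 0}

```text
time: 31.88
ee_pos: [0.4514, -0.0839, 0.1744]
ee_rot: [0.626, -3.078, -0.0]
wrist_force: [-5.0, 0.2, 5.6]
finger_gap: 0.0317
grasp_force: 30.0
```

send_rows:
  plan:
    - {"dp": [0.03,0.013,-0.07],"spin": 0}
    - {"dp": [0.03,0.013,-0.07],"spin": 0}
    - {"dp": [0.03,0.013,-0.07],"spin": 0}
    - {"dp": [0,0,0],"spin": 0}
    - {"dp": [0,0,0],"spin": 0}

```text
time: 32.3
ee_pos: [0.4514, -0.084, 0.1741]
ee_rot: [0.627, -3.076, 0.002]
wrist_force: [-9.7, -0.6, 18.3]
finger_gap: 0.0315
grasp_force: 30.0
```

```bash
python3 t3.py x8
```

```text
32.3 [ 0.4514 -0.084   0.1741] [-9.7 -0.6 18.3] 0.03149676454739821
tilt x 24.765822759417958 tilt y -0.006214712058622978 n 2948 xr -0.015212431673832228 0.014101898056704552 top [-0.00055527  0.00034799  0.00945738] mouth rel (xp,yp,z) [ 0.04636271  0.00035902 -0.0922417 ]
```

send_rows:
  plan:
    - {"dp": [0,0,0],"spin": 0}
    - {"dp": [0,0,0],"spin": 0}
    - {"dp": [0,0,0],"spin": 0}
    - {"dp": [0,0,0],"spin": 0}

```text
time: 32.68
ee_pos: [0.4514, -0.084, 0.1741]
ee_rot: [0.627, -3.076, 0.002]
wrist_force: [-10.3, -0.9, 17.3]
finger_gap: 0.0313
grasp_force: 30.0
```

```bash
python3 -c "
from bench import job; print(job.sign_off())"
```

```text
the job is handed in; nothing more can be done
None
```

The job is handed in at 32.7 s, but the judge gave no verdict. The mouth was wiped in one stroke and the gun snapped onto the nipple; it is held pressed home at about 23 N, tilted 24.8° against the nipple's 25°. The moves can't tilt the tool, so after the wipe I tilted the gun in the fingers against the stand's edge, setting it back in the stand once to regrip it higher.

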